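# Close the nozzle tubs on the doughnut counter

### The arm

A 6-joint arm with a two-finger parallel gripper is mounted at the origin on the work surface. World frame = base frame: x ahead of the robot, y to its left, z up, the work surface at z = 0. Lengths are in mm, angles in rad, forces in N, time in s.
With the tool pointing down it reaches from about 375 to 925 mm from the base axis. Payload 5.7 kg.
Tool frame: the origin (TCP) lies at the very end of the fingers, on their centre line; the grasp point (between the pads) lies 19 mm behind it; z points along the fingers, y is the direction in which the jaws open and shut (so a half turn about z gives the same grasp; the last joint's range is limited). The gripper opens to 85 mm and grips with 20 to 120 N. Pads are 22 mm wide; open, the fingers measure 114 mm over their backs; the gripper's body (76 mm by 85 mm) begins 54 mm behind the grasp point. The pads swing forward as they close: fully open they stand 13 mm farther back than shut.
Start: joints at [-1.392, 0.359, 1.51, -0, 1.272, -0.115], TCP at [173.74, -574.263, 231.267] pointing down, gripper open.
Joint ranges: [-2.97, 2.97], [-1.01, 2.36], [0.21, 2.38], [-0.96, 4.11], [0.2, 2.71], [-2.98, 2.98]. Speed limits (rad/s): [2.39, 2.39, 3.14, 3.14, 3.14, 3.14].

### API

Orientations are given as a unit quaternion [w, x, y, z].
In Python, from station import env gives the robot as it stands.
- The arm moves only by the shell command python3 -m inch 'ROWS' [FORCE]. ROWS is JSON, a list of rows, each a list of 7 numbers: the shift along the tool's x, y, z scaled (see below), then the turn, a rotation vector about the tool's x, y, z scaled (see below), then the opening, from 0 (shut) to 1 (fully open). In form: [[x, y, z, wx, wy, wz, hand], ...]. A call has 1 to 5 rows; each row shifts and turns the pose as measured when the row begins, along the tool's axes as they then stand; what a row does not reach is not made up. The controller multiplies each number of a shift by 0.02 m and each number of a turn by 0.08 rad. A row lasts 1/12 s, in which the tool goes at most 41.7 mm and 7.16 degrees, less where a joint would pass 70% of its speed; a pose out of reach is approached as far as the arm can. A call with a number of a shift or a turn outside -1 to 1 is refused whole. A call with a gripper value outside its range is refused whole. The fingers move at their own pace and stop on an object; FORCE is the grip in N (left out, the last holds). Time passes only in rows, so rows that do not move let the fingers close. It gives the time, the measured TCP pose, the force and the opening at its end, in the units of the state.
- env.sense(): the state, without advancing time (a new reading comes with each control period).
- env.snapshot(name): name is "scene" or "top"; returns a dict with "img" (480x640x3 uint8, red, green, blue), "z_map" (480x640 float32, mm along the optical axis (not along the pixel's ray), 0 where there is no reading), "fx", "fy", "cx", "cy" (pixels), "rvec" (rotation vector, rad) and "tvec" (3), from world to camera coordinates, as OpenCV has them. Camera axes: x right, y down, z forward; pixel columns grow to the right and rows downward; lengths in mm; the calibration is good to about 2 mm. A picture is of the moment at which its call begins.
- env.hand_in(): hands the job in, once; it reports no verdict.
The state is a dict: "time_s": time; "q": joint angles; "dq": joint speeds; "joint_efforts": joint torques, N m; "position": TCP position; "tool_rot": TCP orientation; "ft_force": force on the tool from outside, world axes, zero at the start; "moment": the same for the moment, N m; "width": opening from 0.0 (shut) to 1.0 (fully open).
Only numpy, scipy, OpenCV 4.12 (cv2) and the standard library are available. Lean on these libraries where they do the work, as an engineer would, in place of code of your own. Each camera call takes 0.05 s, during which the arm holds its last target. There are 200 camera calls.

### The job

Close the four open steel tubs: put each of the four lids on the tub it fits by shape and size, right way up, seated fully and level on the rim all round. Leave the tubs standing where they are, and do not move the plain cake disc or the doughnut that lie among them.

Things in the scene. Friction and masses are not known exactly. Their poses are not given: they have to be found in the camera images.
- lid_big_round: Large round lid, 116 mm across, for the big round tub (plug 84 mm across). About 0.17 kg. Steel, black central round knob 24 mm across. A plug 8 mm deep enters the tub's mouth, 7 mm spare each side; the flange rests on the rim and overhangs it by 6 mm. Lies on its plug. Origin: centre of its underside, z up; flange z 8 to 12 mm, handle z 12 to 40 mm. Closed, origin 8 mm below the rim.
- lid_small_round: Small round lid, 78 mm across, for the small round tub (plug 46 mm across). About 0.09 kg. Steel, black central round knob 24 mm across. A plug 8 mm deep enters the tub's mouth, 7 mm spare each side; the flange rests on the rim and overhangs it by 6 mm. Lies on its plug. Origin: centre of its underside, z up; flange z 8 to 12 mm, handle z 12 to 40 mm. Closed, origin 8 mm below the rim.
- lid_square: Square lid, 92 x 92 mm, for the square tub (plug 60 x 60 mm). About 0.14 kg. Steel, black central bar handle 50 mm (x) by 14 mm (y). A plug 8 mm deep enters the tub's mouth, 7 mm spare each side; the flange rests on the rim and overhangs it by 6 mm. Lies on its plug. Origin: centre of its underside, z up; flange z 8 to 12 mm, handle z 12 to 40 mm. Closed, origin 8 mm below the rim.
- lid_oblong: Oblong lid, 128 mm (x) by 84 mm (y), for the oblong tub (plug 96 x 52 mm). About 0.16 kg. Steel, black central bar handle 50 mm (x) by 14 mm (y). A plug 8 mm deep enters the tub's mouth, 7 mm spare each side; the flange rests on the rim and overhangs it by 6 mm. Lies on its plug. Origin: centre of its underside, z up; flange z 8 to 12 mm, handle z 12 to 40 mm. Closed, origin 8 mm below the rim.
- tub_big_round: open stainless-steel storage tub, round, 104 mm across outside, 98 mm inside, 60 mm high, wall 3 mm, a few small piping nozzles on its floor. Stands upright on the worktop, loose. Origin at the centre of its underside, z up, rim at z = 60 mm
- tub_small_round: open stainless-steel storage tub, round, 66 mm across outside, 60 mm inside, 80 mm high, wall 3 mm, a few small piping nozzles on its floor. Stands upright on the worktop, loose. Origin at the centre of its underside, z up, rim at z = 80 mm
- tub_square: open stainless-steel storage tub, square, 80 x 80 mm outside, 74 x 74 mm inside, sides along its x and y, 70 mm high, wall 3 mm, a few small piping nozzles on its floor. Stands upright on the worktop, loose. Origin at the centre of its underside, z up, rim at z = 70 mm
- tub_oblong: open stainless-steel storage tub, oblong, 116 mm (x) by 72 mm (y) outside, 110 x 66 mm inside, 65 mm high, wall 3 mm, a few small piping nozzles on its floor. Stands upright on the worktop, loose. Origin at the centre of its underside, z up, rim at z = 65 mm
- cake_disc: flat plain steel cake disc without a knob, 110 mm across and 4 mm thick, lying on the worktop. Not a lid: leave it. Origin at the centre of its underside
- doughnut: iced doughnut, round, about 73 mm across and 48 mm high, on the worktop. Leave it. Origin at the centre of its underside
Mind the look-alikes: they are no part of the job. What is shaped like the tub_big_round but red is not meant.

How it is judged (in metres and radians):
At the end, for the whole second after the job is handed in: Each lid on its own tub: centred within 10 mm, flange on the rim (-4/+3 mm), level within 3.4 degrees, square within 14 and oblong within 11 degrees of the tub's turn; tubs upright on the worktop, within 40 mm of their starts; disc and doughnut within 30 mm of theirs; lids and tubs at rest (horizontal distance between lid_big_round and tub_big_round below 0.01 m and z of lid_big_round in the frame of tub_big_round between 0.048 and 0.055 m and angle between each of lid_big_round, tub_big_round, lid_small_round, tub_small_round, lid_square, tub_square, lid_oblong, tub_oblong's own z axis and vertical below 0.06 rad and height (world z) of each of tub_big_round, tub_small_round, tub_square, tub_oblong below 0.01 m and linear speed of each of lid_big_round, tub_big_round, lid_small_round, tub_small_round, lid_square, tub_square, lid_oblong, tub_oblong below 0.02 m/s and angular speed of each of lid_big_round, lid_small_round, lid_square, lid_oblong below 0.1 rad/s and horizontal distance between lid_small_round and tub_small_round below 0.01 m and z of lid_small_round in the frame of tub_small_round between 0.068 and 0.075 m and horizontal distance between lid_square and tub_square below 0.01 m and z of lid_square in the frame of tub_square between 0.058 and 0.065 m and (angle between the x axis of lid_square and the x axis of tub_square, either way round below 0.25 rad or angle between the x axis of lid_square and the y axis of tub_square, either way round below 0.25 rad) and horizontal distance between lid_oblong and tub_oblong below 0.01 m and z of lid_oblong in the frame of tub_oblong between 0.053 and 0.06 m and angle between the x axis of lid_oblong and the x axis of tub_oblong, either way round below 0.2 rad); the robot touches nothing.
It fails at once if a tub is shoved more than 40 mm (distance of any of tub_big_round, tub_small_round, tub_square, tub_oblong from where it was at the start of the episode above 0.04 m).
It fails at once if a tub is tipped by more than 30 degrees (angle between any of tub_big_round, tub_small_round, tub_square, tub_oblong's own z axis and vertical above 0.52 rad).
It fails at once if the cake disc or the doughnut is moved more than 30 mm (distance of any of cake_disc, doughnut from where it was at the start of the episode above 0.03 m).
It also fails if it takes over 109 s, if anything falls off the work surface, if the arm or the gripper's body presses on something with over 40 N, if the wrist force passes 120 N, or if a joint passes its speed limit or range.

## Working session

There is one attempt and no reset: what is moved stays moved. The work goes in short steps, Python scripts to look and compute and a shell command to move; the robot and the scene stay as the last step left them, time stands still between calls to the robot, and variables do not carry over. Pictures are saved under pics/ and viewed, about 12 in all and at most 16, crops included, and the job is handed in when it is done.

```bash
ls; mkdir -p pics; python3 - <<'E'
from station import env
import cv2,numpy as np
print(env.sense())
for n in("scene","top"):
    s=env.snapshot(n); np.savez(f"pics/{n}0.npz",**s)
    cv2.imwrite(f"pics/{n}0.png",s["img"][:,:,::-1]); print(n,{k:s[k] for k in("fx","fy","cx","cy","rvec","tvec")})
E
```

```text
pics
{'time_s': 0.0, 'q': array([-1.39206925e+00,  3.59537255e-01,  1.51145093e+00, -1.83116188e-05,
        1.27249588e+00, -1.15110093e-01]), 'dq': array([-0.00098844,  0.00128114, -0.0007107 ,  0.00155631,  0.00168593,
        0.00030428]), 'joint_efforts': array([ 1.23469308e-03, -5.27619624e+01, -2.78618038e+01, -4.23288020e-05,
        1.34797199e-02,  8.01913245e-06]), 'position': array([ 173.63324702, -573.60562992,  230.42734754]), 'tool_rot': array([-9.44949829e-04,  9.89226026e-01,  1.46393219e-01, -3.88209145e-05]), 'ft_force': array([-0.9846648 , -0.23124877,  0.13454047]), 'moment': array([ 0.0004806 ,  0.00468971, -0.0055565 ]), 'width': 1.0019826440442345}
scene {'fx': 556.5662544205912, 'fy': 556.5662544205912, 'cx': 317.1924281370639, 'cy': 241.74401686057354, 'rvec': array([ 1.71563434,  1.58716823, -0.79791185]), 'tvec': array([ -59.98520721, -273.79145025, 1864.61061911])}
top {'fx': 559.8424822223639, 'fy': 559.8424822223639, 'cx': 315.52614316183656, 'cy': 246.80490670000174, 'rvec': array([ 2.18881371, -2.14443757,  0.09866977]), 'tvec': array([ -14.59775927,  533.58446372, 1251.5082724 ])}
```

View pics/top0.png

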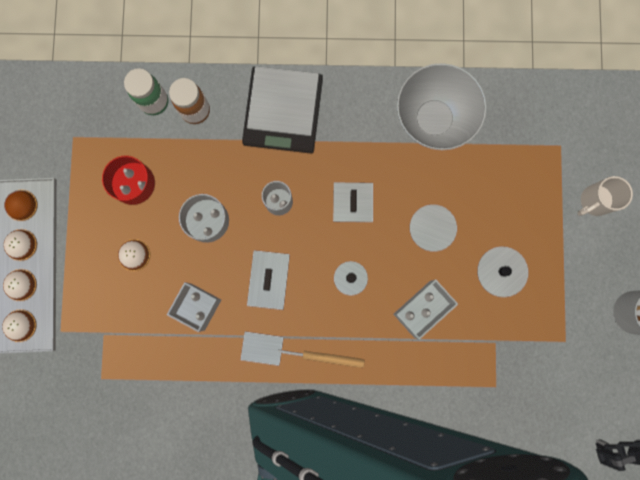

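View pics/scene0.png

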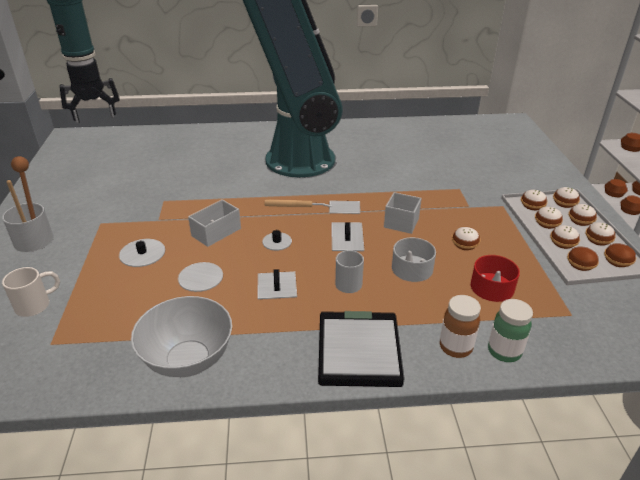

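The top view (robot at the bottom, +x up, +y left) shows these at (column, row):
- **Lids:** square (353,202), oblong (268,280), small round (351,278), big round (503,271).
- **Tubs:** big round (203,217), small round (277,197), square (194,306), oblong (427,309).
- **Leave alone:** plain disc (433,228), doughnut (133,254), red look-alike tub (128,180). The steel mixing bowl (442,107) is also off the mat and too big to be a tub.

The steel tub at (203,217) is the big round one, because the tub at (128,180) is red. The big lid at (503,271) has a knob and the disc doesn't.

```bash
cat > h.py <<'E'
import cv2,numpy as np
from station import env
def cloud(s):
    R,_=cv2.Rodrigues(s["rvec"]); v,u=np.mgrid[:480,:640]; z=s["z_map"].astype(float)
    p=np.stack([(u-s["cx"])/s["fx"]*z,(v-s["cy"])/s["fy"]*z,z],-1)
    w=(p-s["tvec"].ravel())@R; w[z<=0]=np.nan
    return w
def cast(s,uv,h):   # pixels -> world xy on plane z=h
    R,_=cv2.Rodrigues(s["rvec"]); uv=np.atleast_2d(uv).astype(float)
    d=np.c_[(uv-[s["cx"],s["cy"]])/[s["fx"],s["fy"]],np.ones(len(uv))]@R
    c=-R.T@s["tvec"].ravel(); return (c+d*((h-c[2])/d[:,2:]))[:,:2]
def proj(s,p):
    return cv2.projectPoints(np.array([p],float),s["rvec"],s["tvec"],np.array([[s["fx"],0,s["cx"]],[0,s["fy"],s["cy"]],[0,0,1]]),None)[0].ravel()
def blob(s,mask,uv,r=45):   # largest component of the mask within r px of uv
    v,u=np.mgrid[:480,:640]; m=(mask&(np.hypot(u-uv[0],v-uv[1])<r)).astype(np.uint8)
    n,l,st,_=cv2.connectedComponentsWithStats(m)
    if n<2: return None
    k=1+np.argmax(st[1:,4]); c=max(cv2.findContours((l==k).astype(np.uint8),0,1)[0],key=len)
    return l==k,c[:,0]
E
python3 - <<'E'
from h import *
T=dict(np.load("pics/top0.npz"));S=dict(np.load("pics/scene0.npz"))
W=cloud(T);WS=cloud(S)
def rect(p):
    (c,wh,a)=cv2.minAreaRect(p.astype(np.float32)); return np.round(c,1),np.round(wh,1),round(a,1)
print("tubs")
for n,uv,suv,h in [("big",(203,217),(413,258),60),("small",(277,197),(349,270),80),("sq",(194,306),(402,210),70),("obl",(427,309),(215,220),65)]:
    for nm,s,w,c in(("T",T,W,uv),("S",S,WS,suv)):
        z=w[:,:,2]; v,u=np.mgrid[:480,:640]; near=np.hypot(u-c[0],v-c[1])<45
        hh=np.nanpercentile(z[near&(z>30)],97)
        b=blob(s,(z>hh-12),c)
        p=cast(s,b[1],h) if nm=="T" else cast(s,b[1],h)
        print(n,nm,"rim",round(hh,1),*rect(p),"circ",np.round(cv2.minEnclosingCircle(p.astype(np.float32))[0],1))
print("handles")
for n,uv,suv in [("Lbig",(503,271),(141,247)),("Lsmall",(351,278),(277,237)),("Lsq",(353,202),(276,280)),("Lobl",(268,280),(348,232))]:
    for nm,s,w,c in(("T",T,W,uv),("S",S,WS,suv)):
        g=s["img"].max(2)<70; b=blob(s,g,c,28)
        q=w[b[0]]; top=np.nanpercentile(q[:,2],90); q=q[q[:,2]>top-8]
        print(n,nm,"top",round(top,1),"depth-rect",*rect(q[:,:2]),"n",len(q))
    # flange from top view, grey bright pixels
    g=(T["img"].astype(int)[:,:,2]>110); b=blob(T,g,uv,40)
    print("  flange z",np.round(np.nanmedian(W[b[0]][:,2]),1),*rect(cast(T,b[1],12)))
crop=T["img"][150:345,160:540,::-1]; cv2.imwrite("pics/crop.png",cv2.resize(crop,(760,390),interpolation=2))
E
```

```text
tubs
big T rim 63.1 [593.7 251.5] [101.8 103.4] 1.1 circ [593.6 251.8]
big S rim 62.2 [600.1 251.3] [101.8 119.5] 75.9 circ [600.1 250.2]
small T rim 82.7 [641.7  84.4] [62.7 64.2] 1.1 circ [641.3  85.7]
small S rim 81.7 [647.4  85.4] [63.7 78.8] 81.8 circ [647.6  84.7]
sq T rim 72.7 [393.3 264.4] [81.6 80.7] 63.4 circ [393.2 264.2]
sq S rim 71.9 [400.1 264.6] [83.8 99.9] 63.8 circ [400.6 265.7]
obl T rim 67.2 [ 399.2 -249.8] [ 73.3 116.7] 42.7 circ [ 399.3 -249.5]
obl S rim 67.3 [ 404.4 -247. ] [ 87.6 124.8] 42.5 circ [ 401.2 -249.8]
handles
Lbig T top 41.7 depth-rect [ 486.7 -432.1] [18.3 20.7] 5.0 n 72
Lbig S top 41.5 depth-rect [ 490.4 -432.7] [22.1 20.5] 6.5 n 50
  flange z 10.8 [ 488.1 -433.4] [112.2 115.1] 89.6
Lsmall T top 42.1 depth-rect [464.9 -84.9] [16.1 18.3] 2.2 n 59
Lsmall S top 41.9 depth-rect [466.9 -84.5] [26.7 19.6] 10.8 n 45
  flange z 11.2 [465.  -85.3] [78.  75.7] 1.0
Lsq T top 42.4 depth-rect [641.5 -86.9] [46.4  9.6] 0.9 n 100
Lsq S top 42.5 depth-rect [644.5 -88. ] [ 9.7 48.3] 88.9 n 72
  flange z 11.1 [642.7 -87.3] [92.1 90.7] 0.6
Lobl T top 42.3 depth-rect [457.4 103.1] [11.8 45.3] 84.7 n 105
Lobl S top 42.1 depth-rect [459.4 103.8] [10.8 47.4] 83.1 n 55
  flange z 11.6 [457.3 104.4] [ 84.2 129.2] 84.8
```

View pics/crop.png

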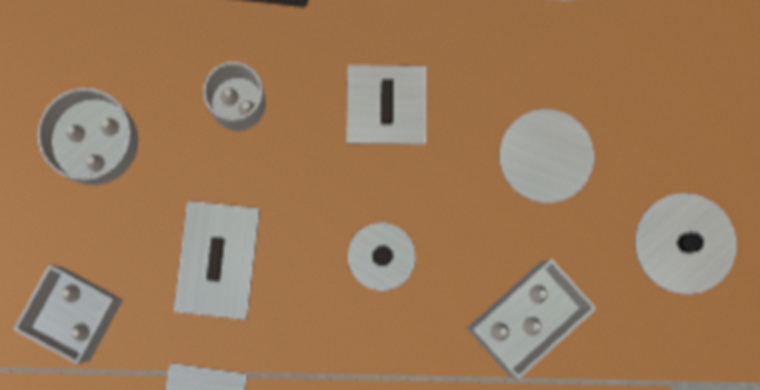

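The crop confirms the picks: each lid has a knob or bar, and the disc at crop (547,155) has none. All four tubs are steel, not red. First I'll square the tool up with the world axes.

```bash
cat > go.py <<'E'
import sys,numpy as np
from scipy.spatial.transform import Rotation as Ro
from station import env
s=env.sense(); R=Ro.from_quat(np.roll(s["tool_rot"],-1)); x,y,z,yaw=map(float,sys.argv[1:5])
a=np.radians(yaw); G=Ro.from_matrix(np.array([[np.cos(a),np.sin(a),0],[np.sin(a),-np.cos(a),0],[0,0,-1]]))
d=(R.inv().apply(np.array([x,y,z])-s["position"]))/20
print("t",round(s["time_s"],2),"pos",np.round(s["position"],1),"w",round(s["width"],3),"F",np.round(s["ft_force"],1),"q6",round(s["q"][5],2))
print("units shift",np.round(d,2),"turn",np.round((R.inv()*G).as_rotvec()/.08,2))
E
python3 -m inch '[[0,0,0,0,0,0.92,1],[0,0,0,0,0,0.92,1],[0,0,0,0,0,0.92,1],[0,0,0,0,0,0.92,1]]' 30; python3 go.py 488 -433 120 0
```

```text
time_s: 0.43
position: [173.3, -572.1, 228.5]
tool_rot: [-0.003, 1.0, -0.006, -0.001]
ft_force: [-0.5, -0.7, -0.5]
width: 1.001
t 0.43 pos [ 173.3 -572.1  228.5] w 1.001 F [-0.5 -0.7 -0.5] q6 0.19
units shift [15.66 -7.1   5.45] turn [-0.07  0.01 -0.14]
```

```bash
python3 -m inch '[[1,-0.45,0.33,0,0,0,1],[1,-0.45,0.33,0,0,0,1],[1,-0.45,0.33,0,0,0,1],[1,-0.45,0.33,0,0,0,1],[1,-0.45,0.33,0,0,0,1]]' >/dev/null;  python3 -m inch '[[1,-0.45,0.33,0,0,0,1],[1,-0.45,0.33,0,0,0,1],[1,-0.45,0.33,0,0,0,1],[1,-0.45,0.33,0,0,0,1],[1,-0.45,0.33,0,0,0,0.7]]' >/dev/null;python3 -m inch '[[1,-0.45,0.33,0,0,0,0.7],[1,-0.45,0.33,0,0,0,0.7],[1,-0.45,0.33,0,0,0,0.7],[1,-0.45,0.33,0,0,0,0.7],[0.6,-0.45,0.33,0,0,0,0.7]]' >/dev/null; python3 go.py 488 -433 120 0
```

```text
t 1.68 pos [ 475.3 -435.   119.8] w 0.702 F [ 1.  -0.1  0.6] q6 0.74
units shift [ 0.63 -0.12 -0.01] turn [-0.15  0.09 -0.29]
```

```bash
python3 -m inch '[[0.6,-0.1,0,-0.15,0.1,-0.3,0.7],[0,0,0.9,0,0,0,0.7],[0,0,0.9,0,0,0,0.7],[0,0,0.9,0,0,0,0.7]]' ; python3 go.py 488 -433 18 0
```

```text
time_s: 2.02
position: [493.8, -432.5, 66.2]
tool_rot: [0.003, 1.0, 0.006, 0.003]
ft_force: [0.2, -0.2, -0.3]
width: 0.699
t 2.02 pos [ 493.8 -432.5   66.2] w 0.699 F [ 0.2 -0.2 -0.3] q6 0.73
units shift [-0.31  0.01  2.41] turn [ 0.07 -0.08  0.14]
```

```bash
python3 -m inch '[[-0.3,0,0.8,0.05,-0.08,0.1,0.7],[0,0,0.7,0,0,0,0.7],[0,0,0.4,0,0,0,0.7],[0,0,0.15,0,0,0,0.7]]' ; python3 go.py 488 -433 18 0
```

```text
time_s: 2.35
position: [486.7, -432.0, 20.6]
tool_rot: [0.0, 1.0, 0.004, -0.001]
ft_force: [-0.2, 0.1, -0.5]
width: 0.703
t 2.35 pos [ 486.7 -432.    20.6] w 0.703 F [-0.2  0.1 -0.5] q6 0.73
units shift [0.07 0.05 0.13] turn [0.01 0.03 0.1 ]
```

Close and lift gently.

```bash
python3 -m inch '[[0.05,0.05,0.1,0,0,0.1,0],[0,0,0,0,0,0,0],[0,0,0,0,0,0,0],[0,0,0,0,0,0,0],[0,0,0,0,0,0,0]]' 50; python3 -m inch '[[0,0,0,0,0,0,0],[0,0,0,0,0,0,0],[0,0,0,0,0,0,0],[0,0,0,0,0,0,0],[0,0,0,0,0,0,0]]' 50; python3 -m inch '[[0,0,-0.3,0,0,0,0],[0,0,-0.7,0,0,0,0],[0,0,-1,0,0,0,0],[0,0,-1,0,0,0,0],[0,0,-1,0,0,0,0]]' 50; python3 -m inch '[[0,0,-1,0,0,0,0],[0,0,-1,0,0,0,0],[0,0,-0.6,0,0,0,0],[0,0,0,0,0,0,0]]' 50 >/dev/null; python3 go.py 594.5 251.6 150 0
```

```text
time_s: 2.77
position: [488.5, -434.5, 20.1]
tool_rot: [0.001, 1.0, 0.0, -0.0]
ft_force: [0.3, -0.2, -1.5]
width: 0.261
time_s: 3.18
position: [488.9, -434.9, 21.3]
tool_rot: [0.002, 1.0, 0.0, 0.0]
ft_force: [0.6, 0.1, -1.9]
width: 0.26
time_s: 3.6
position: [485.6, -431.0, 99.4]
tool_rot: [-0.002, 1.0, 0.0, -0.004]
ft_force: [1.0, -0.8, -1.8]
width: 0.257
t 3.93 pos [ 487.4 -432.6  160. ] w 0.262 F [-0.1 -0.4 -1.3] q6 0.74
units shift [  5.38 -34.21   0.47] turn [0.   0.04 0.01]
```

```bash
python3 -m inch '[[0.16,-0.5,0,0,0,0,0],[0.16,-1,0,0,0,0,0],[0.16,-1,0,0,0,0,0],[0.16,-1,0,0,0,0,0],[0.16,-1,0,0,0,0,0]]' >/dev/null
python3 -m inch '[[0.16,-1,0,0,0,0,0],[0.16,-1,0,0,0,0,0],[0.16,-1,0,0,0,0,0],[0.16,-1,0,0,0,0,0],[0.16,-1,0,0,0,0,0]]' >/dev/null
python3 -m inch '[[0.16,-1,0,0,0,0,0],[0.16,-1,0,0,0,0,0],[0.16,-1,0,0,0,0,0],[0.16,-1,0,0,0,0,0],[0.16,-1,0,0,0,0,0]]' >/dev/null
python3 -m inch '[[0.16,-1,0,0,0,0,0],[0.16,-1,0,0,0,0,0],[0.16,-1,0,0,0,0,0],[0.16,-1,0,0,0,0,0],[0.16,-1,0,0,0,0,0]]' >/dev/null
python3 -m inch '[[0.16,-1,0,0,0,0,0],[0.16,-1,0,0,0,0,0],[0.16,-1,0,0,0,0,0],[0.16,-1,0,0,0,0,0],[0.16,-1,0,0,0,0,0]]' >/dev/null
python3 go.py 594.5 251.6 150 0
```

```text
t 6.02 pos [547.5 100.9 136.8] w 0.261 F [ 1.8  0.2 -2.1] q6 1.61
units shift [ 2.29 -7.55 -0.62] turn [-0.24  0.56 -0.05]
```

```bash
python3 -m inch '[[0.4,-1,-0.5,-0.1,0.2,0,0],[0.35,-1,-0.3,-0.1,0.2,0,0],[0.3,-1,-0.2,0,0.1,0,0],[0.3,-1,0,0,0,0,0],[0.3,-1,0,0,0,0,0]]' >/dev/null
python3 -m inch '[[0.2,-0.8,0,0,0,0,0],[0.2,-0.5,0,0,0,0,0],[0.1,-0.3,0,0,0,0,0],[0,0,0,0,0,0,0]]' >/dev/null
python3 go.py 594.5 251.6 120 0
python3 - <<'E'
from h import *
for n in("scene","top"):
    s=env.snapshot(n); np.savez(f"pics/{n}1.npz",**s); cv2.imwrite(f"pics/{n}1.png",s["img"][:,:,::-1])
E
```

```text
t 6.77 pos [580.4 247.6 146.2] w 0.262 F [-1.2 -0.4 -1.6] q6 1.85
units shift [ 0.73 -0.2   1.3 ] turn [-0.02  0.29  0.02]
```

View pics/scene1.png

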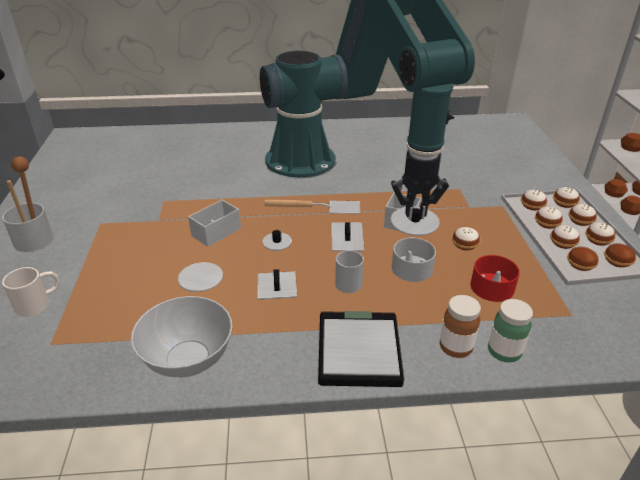

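The scene view shows the lid held level at (415,220), right above its tub at (413,258). Everything else is undisturbed. Lowering now: the TCP was about 20.5 mm above the lid's underside at the grasp, so the lid seats at about z = 72.5.

```bash
python3 -m inch '[[0.65,-0.2,0.5,0,0.3,0,0],[0.1,0,0.8,0,0,0,0],[0,0,0.7,0,0,0,0],[0,0,0.3,0,0,0,0],[0,0,0,0,0,0,0]]' >/dev/null
python3 go.py 594.3 251.6 73 0
```

```text
t 7.28 pos [594.8 244.7  99.2] w 0.259 F [-0.7 -0.3 -2.7] q6 1.86
units shift [-0.03 -0.35  1.31] turn [ 0.02 -0.01 -0.05]
```

```bash
python3 -m inch '[[0,-0.33,0.2,0,0,0,0],[0,0,0.3,0,0,0,0],[0,0,0.15,0,0,0,0],[0,0,0,0,0,0,0]]' >/dev/null
python3 go.py 594.3 251.6 73 0
```

```text
t 7.62 pos [595.2 250.3  86.6] w 0.261 F [ 0.3  0.4 -1.8] q6 1.87
units shift [-0.05 -0.07  0.68] turn [ 0.02 -0.02 -0.07]
```

```bash
python3 -m inch '[[0,-0.06,0.25,0,0,0,0],[0,0,0.25,0,0,0,0],[0,0,0.12,0,0,0,0],[0,0,0,0,0,0,0]]' >/dev/null
python3 go.py 594.3 251.6 73 0; python3 -m inch '[[0,0,0.05,0,0,0,0],[0,0,0.05,0,0,0,0],[0,0,0,0,0,0,0]]' >/dev/null; python3 go.py 594.3 251.6 73 0
```

```text
t 7.95 pos [595.9 252.   74. ] w 0.261 F [-0.1 -0.7 -2.3] q6 1.87
units shift [-0.08  0.02  0.05] turn [ 0.01 -0.04 -0.07]
t 8.2 pos [595.9 252.   71.7] w 0.257 F [-0.4 -0.2 -1. ] q6 1.87
units shift [-0.08  0.02 -0.07] turn [ 0.01 -0.04 -0.07]
```

```bash
python3 -m inch '[[0,0,0.05,0,0,0,0],[0,0,0.03,0,0,0,0],[0,0,0,0,0,0,0]]' ; python3 -m inch '[[0,0,0,0,0,0,0.4],[0,0,0,0,0,0,0.6],[0,0,0,0,0,0,0.6],[0,0,0,0,0,0,0.6]]'; python3 -m inch '[[0,0,-0.3,0,0,0,0.6],[0,0,-0.8,0,0,0,0.6],[0,0,-1,0,0,0,0.6],[0,0,-1,0,0,0,0.6],[0,0,-1,0,0,0,0.6]]' >/dev/null; python3 go.py 642.7 -87.4 140 0.6
```

```text
time_s: 8.45
position: [596.2, 252.1, 71.2]
tool_rot: [0.0, 1.0, -0.003, 0.002]
ft_force: [-0.3, 0.2, -1.7]
width: 0.254
time_s: 8.78
position: [597.3, 252.4, 72.0]
tool_rot: [-0.0, 1.0, -0.003, 0.003]
ft_force: [-0.3, 0.6, -0.1]
width: 0.6
t 9.2 pos [593.2 251.2 152.6] w 0.597 F [-0.7  0.7  0.7] q6 1.87
units shift [ 2.57 16.91  0.67] turn [ 0.04  0.05 -0.2 ]
```

```bash
python3 -m inch '[[0.15,0.6,0,0,0,-0.1,0.6],[0.15,1,0,0,0,0,0.6],[0.15,1,0,0,0,0,0.6],[0.15,1,0,0,0,0,0.6],[0.15,1,0,0,0,0,0.6]]' >/dev/null
python3 -m inch '[[0.15,1,0,0,0,0,0.6],[0.15,1,0,0,0,0,0.6],[0.15,1,0,0,0,0,0.6],[0.15,1,0,0,0,0,0.6],[0.15,1,0,0,0,0,0.6]]' >/dev/null
python3 -m inch '[[0.15,1,0,0,0,0,0.6],[0.15,1,0,0,0,0,0.6],[0.15,1,0,0,0,0,0.6],[0.15,0.8,0,0,0,0,0.6],[0,0.5,0,0,0,0,0.6]]' >/dev/null
python3 go.py 642.7 -87.4 80 0.6
python3 - <<'E'
from h import *
s=env.snapshot("top"); cv2.imwrite("pics/top2.png",s["img"][:,:,::-1]); np.savez("pics/top2.npz",**s)
W=cloud(s); b=blob(s,(W[:,:,2]>45),(203,217)); p=cast(s,b[1],60).astype(np.float32)
print("biglid rect",cv2.minAreaRect(p)); q=W[b[0]]; q=q[(q[:,2]<80)]
A=np.c_[q[:,:2],np.ones(len(q))]; f=q[:,2]<68; print("plane",np.linalg.lstsq(A[f],q[f,2],rcond=None)[0],np.median(q[f,2]))
E
```

```text
t 10.45 pos [644.5 -34.7 168.7] w 0.6 F [ 1.  -0.4 -0.4] q6 1.4
units shift [-0.19  2.64  4.43] turn [-0.02 -0.22 -0.02]
biglid rect ((596.9995727539062, 253.89073181152344), (113.47357940673828, 112.16600036621094), 2.1016218662261963)
plane [2.24471522e-03 6.82205832e-04 6.19709587e+01] 63.57445696817989
```

View pics/top2.png

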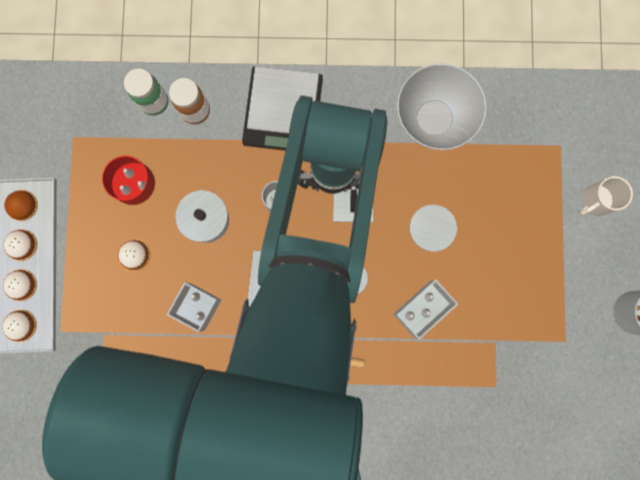

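The top view shows the big lid centred on its tub at (201,216) and level (slope about 0.002). The other objects haven't moved. Next is the square lid.

```bash
python3 -m inch '[[-0.1,0.7,0.6,0,-0.2,0,0.6],[-0.1,0.8,0.9,0,0,0,0.6],[0,0.7,0.9,0,0,0,0.6],[0,0.3,0.8,0,0,0,0.6],[0,0,0.4,0,0,0,0.6]]' >/dev/null
python3 go.py 642.7 -87.4 20 0.6
```

```text
t 10.92 pos [642.2 -88.5  95.4] w 0.598 F [-1.6 -0.  -0.5] q6 1.32
units shift [ 0.01 -0.05  3.77] turn [ 0.   -0.05 -0.01]
```

```bash
python3 -m inch '[[0,0,0.8,0,0,0,0.6],[0,0,0.9,0,0,0,0.6],[0,0,0.9,0,0,0,0.6],[0,0,0.6,0,0,0,0.6],[0,0,0.2,0,0,0,0.6]]' >/dev/null
python3 go.py 642.7 -87.4 20 0.6
```

```text
t 11.33 pos [640.2 -86.3  21.3] w 0.597 F [ 0.6 -0.6  0.3] q6 1.32
units shift [0.12 0.05 0.07] turn [-0.02  0.02  0.01]
```

```bash
python3 -m inch '[[0.12,0.05,0.05,0,0,0,0.3],[0,0,0,0,0,0,0],[0,0,0,0,0,0,0],[0,0,0,0,0,0,0],[0,0,0,0,0,0,0]]' 50 ; python3 -m inch '[[0,0,0,0,0,0,0],[0,0,0,0,0,0,0],[0,0,0,0,0,0,0]]' 50; python3 -m inch '[[0,0,-0.3,0,0,0,0],[0,0,-0.7,0,0,0,0],[0,0,-1,0,0,0,0],[0,0,-1,0,0,0,0],[0,0,-1,0,0,0,0]]' 50; python3 -m inch '[[0,0,-1,0,0,0,0],[0,0,-1,0,0,0,0],[0,0,-0.6,0,0,0,0],[0,0,0,0,0,0,0]]' 50 >/dev/null; python3 go.py 393.3 264.4 150 -26
```

```text
time_s: 11.75
position: [643.3, -86.2, 21.0]
tool_rot: [-0.001, 1.0, 0.007, -0.001]
ft_force: [-0.7, -0.3, -1.3]
width: 0.153
time_s: 12.0
position: [644.4, -86.4, 22.7]
tool_rot: [-0.001, 1.0, 0.007, 0.0]
ft_force: [0.8, -0.4, -2.2]
width: 0.155
time_s: 12.42
position: [640.0, -85.7, 101.7]
tool_rot: [-0.002, 1.0, 0.006, -0.005]
ft_force: [0.5, 0.2, -1.7]
width: 0.149
t 12.75 pos [642.5 -86.5 162.7] w 0.153 F [0.8 1.  0. ] q6 1.32
units shift [-12.24 -17.7    0.7 ] turn [-0.02  0.03  5.83]
```

```bash
python3 -m inch '[[-0.4,-0.6,0,0,0,0,0],[-0.66,-0.95,0,0,0,0,0],[-0.66,-0.95,0,0,0,0,0],[-0.66,-0.95,0,0,0,0,0],[-0.66,-0.95,0,0,0,0,0]]' >/dev/null
python3 -m inch '[[-0.66,-0.95,0,0,0,0,0],[-0.66,-0.95,0,0,0,0,0],[-0.66,-0.95,0,0,0,0,0],[-0.66,-0.95,0,0,0,0,0],[-0.66,-0.95,0,0,0,0,0]]' >/dev/null
python3 -m inch '[[-0.66,-0.95,0,0,0,0,0],[-0.66,-0.95,0,0,0,0,0],[-0.66,-0.95,0,0,0,0,0],[-0.6,-0.9,0,0,0,0,0],[-0.5,-0.8,0,0,0,0,0]]' >/dev/null
python3 go.py 394.5 264 150 -26
```

```text
t 14.0 pos [424.7 198.6 153. ] w 0.154 F [-0.  -0.2 -1.3] q6 1.84
units shift [-1.49 -3.28  0.19] turn [0.04 0.29 5.75]
```

```bash
python3 -m inch '[[-0.5,-0.8,0,0,0.1,0,0],[-0.5,-0.8,0,0,0.1,0,0],[-0.3,-0.6,0,0,0.1,0,0],[0,-0.3,0,0,0,0,0],[0,0,0,0,0,0.7,0]]' >/dev/null
python3 -m inch '[[0,0,0.3,0,0,1,0],[0,0,0.4,0,0,1,0],[0,0,0.4,0,0,1,0],[0,0,0.3,0,0,1,0],[0,0,0,0,0,0.8,0]]' >/dev/null
python3 go.py 394.5 264 100 -26
```

```text
t 14.83 pos [382.1 252.2 118.1] w 0.153 F [-0.2 -0.6 -1.2] q6 2.44
units shift [ 0.32 -0.81  0.9 ] turn [0.1  0.14 0.11]
```

```bash
python3 -m inch '[[0.2,-0.5,0,0.05,0.1,0.1,0],[0.1,-0.3,0.3,0,0,0,0],[0,0,0.2,0,0,0,0],[0,0,0,0,0,0,0]]' >/dev/null
python3 go.py 394.5 264 84 -26
python3 - <<'E'
from h import *
s=env.snapshot("top"); 
cv2.imwrite("pics/crop3.png",cv2.resize(s["img"][230:370,110:290,::-1],(720,560),interpolation=2))
E
```

```text
t 15.17 pos [394.9 264.5 105.6] w 0.153 F [ 0.2  0.1 -0.8] q6 2.47
units shift [-0.    0.03  1.08] turn [0.06 0.05 0.03]
```

View pics/crop3.png

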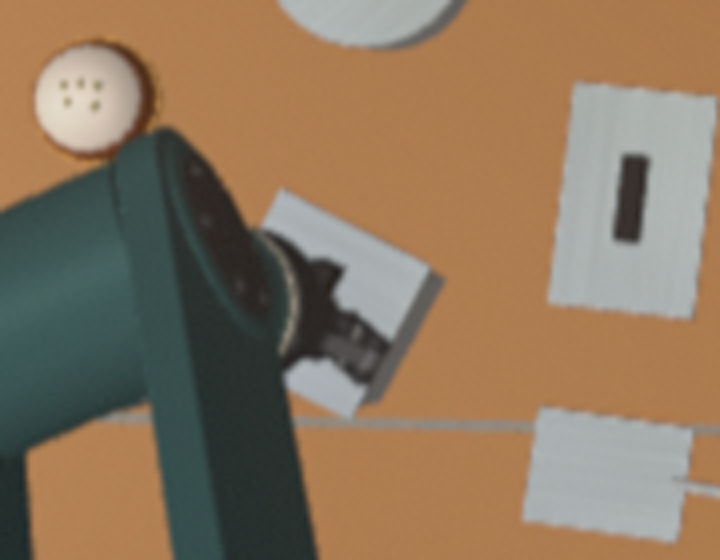

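The crop shows the lid (corners at 280,190, 437,272 and 352,415) parallel to the tub's visible wall below it. Lowering.

```bash
python3 -m inch '[[0,0,0.3,0.05,0.05,0,0],[0,0,0.35,0,0,0,0],[0,0,0.25,0,0,0,0],[0,0,0.05,0,0,0,0],[0,0,0,0,0,0,0]]'
python3 go.py 394.5 264 84 -26
```

```text
time_s: 15.63
position: [394.6, 264.3, 84.7]
tool_rot: [0.001, 0.975, -0.223, 0.0]
ft_force: [-1.6, -0.2, -1.7]
width: 0.157
t 15.63 pos [394.6 264.3  84.7] w 0.157 F [-1.6 -0.2 -1.7] q6 2.47
units shift [0.   0.01 0.03] turn [ 0.01 -0.    0.05]
```

```bash
python3 -m inch '[[0,0,0.07,0,0,0,0],[0,0,0.05,0,0,0,0],[0,0,0,0,0,0,0]]'; python3 -m inch '[[0,0,0.05,0,0,0,0],[0,0,0,0,0,0,0]]'
```

```text
time_s: 15.88
position: [394.4, 264.1, 82.0]
tool_rot: [0.001, 0.975, -0.223, -0.0]
ft_force: [0.0, 0.5, -0.7]
width: 0.149
time_s: 16.05
position: [394.7, 264.2, 81.8]
tool_rot: [0.0, 0.975, -0.223, 0.0]
ft_force: [-0.0, 1.1, -0.8]
width: 0.15
```

```bash
python3 -m inch '[[0,0,0.03,0,0,0,0],[0,0,0,0,0,0,0.3],[0,0,0,0,0,0,0.5],[0,0,0,0,0,0,0.5],[0,0,0,0,0,0,0.5]]'; python3 -m inch '[[0,0,-0.3,0,0,0,0.5],[0,0,-0.8,0,0,0,0.5],[0,0,-1,0,0,0,0.5],[0,0,-1,0,0,0,0.5],[0,0,-0.7,0,0,0,0.5]]' >/dev/null;  python3 -m inch '[[0,0,0,0,0,-1,0.5],[0,0,0,0,0,-1,0.5],[0,0,0,0,0,-1,0.5],[0,0,0,0,0,-1,0.5],[0,0,0,0,0,-0.4,0.5]]' >/dev/null; python3 go.py 458 103.7 100 -5.2
```

```text
time_s: 16.47
position: [395.7, 264.6, 81.9]
tool_rot: [-0.0, 0.975, -0.223, 0.001]
ft_force: [-0.1, 0.2, -0.8]
width: 0.499
t 17.3 pos [395.6 264.7 165.5] w 0.501 F [-0.3  0.2 -0.1] q6 2.1
units shift [3.75 7.77 3.28] turn [-0.02 -0.05  0.11]
```

```bash
python3 -m inch '[[0.4,0.6,0,0,0,0.1,0.5],[0.4,0.9,0,0,0,0,0.5],[0.5,0.95,0.1,0,0,0,0.5],[0.5,0.95,0.4,0,0,0,0.5],[0.5,0.95,0.5,0,0,0,0.5]]' >/dev/null;  python3 -m inch '[[0.5,0.95,0.6,0,0,0,0.5],[0.4,0.95,0.6,0,0,0,0.5],[0.3,0.8,0.5,0,0,0,0.5],[0,0.3,0.3,0,0,0,0.5],[0,0,0,0,0,0,0.5]]' >/dev/null; python3 go.py 458 103.7 20 -5.2
python3 - <<'E'
from h import *
s=env.snapshot("top"); cv2.imwrite("pics/top4.png",s["img"][:,:,::-1])
W=cloud(s); b=blob(s,(W[:,:,2]>55),(194,306)); 
if b:
    p=cast(s,b[1],70).astype(np.float32); q=W[b[0]]; q=q[q[:,2]<79]
    A=np.c_[q[:,:2],np.ones(len(q))]
    print("sqlid",cv2.minAreaRect(p),np.linalg.lstsq(A,q[:,2],rcond=None)[0],np.median(q[:,2]))
E
```

```text
t 18.13 pos [458.2 108.  109. ] w 0.501 F [-0.3  0.  -1. ] q6 1.73
units shift [-0.05  0.24  4.45] turn [-0.07 -0.16  0.08]
sqlid ((389.633056640625, 246.49502563476562), (134.0655059814453, 193.47096252441406), 66.58562469482422) [ 6.86552407e-04 -5.31246515e-04  7.36381232e+01] 73.77342238905814
```

The square lid reads level at z = 73.8 mm, so it's seated. The outline was mixed with the arm, so I'll recheck it later. Grasping the oblong lid.

```bash
python3 -m inch '[[-0.05,0.2,0.8,-0.05,-0.15,0.1,0.5],[0,0,0.9,0,0,0,0.5],[0,0,0.9,0,0,0,0.5],[0,0,0.9,0,0,0,0.5],[0,0,0.5,0,0,0,0.5]]' >/dev/null; python3 go.py 458 103.7 20 -5.2
```

```text
t 18.6 pos [461.8 109.9  32.9] w 0.502 F [ 1.  -0.4  0.8] q6 1.74
units shift [-0.17  0.33  0.64] turn [-0.07 -0.16  0.  ]
```

```bash
python3 -m inch '[[-0.17,0.33,0.3,-0.07,-0.16,0,0.5],[0,0,0.25,0,0,0,0.5],[0,0,0,0,0,0,0.5]]' >/dev/null; python3 go.py 458 103.7 20 -5.2
```

```text
t 18.85 pos [456.6 105.9  21. ] w 0.499 F [-0.5 -0.3  0.3] q6 1.74
units shift [0.08 0.1  0.05] turn [0.01 0.04 0.04]
```

```bash
python3 -m inch '[[0.08,0.12,0.05,0,0,0,0.3],[0,0,0,0,0,0,0],[0,0,0,0,0,0,0],[0,0,0,0,0,0,0],[0,0,0,0,0,0,0]]' 50 ; python3 -m inch '[[0,0,0,0,0,0,0],[0,0,0,0,0,0,0],[0,0,0,0,0,0,0]]' 50; python3 -m inch '[[0,0,-0.3,0,0,0,0],[0,0,-0.7,0,0,0,0],[0,0,-1,0,0,0,0],[0,0,-1,0,0,0,0],[0,0,-1,0,0,0,0]]' 50; python3 -m inch '[[0,0,-1,0,0,0,0],[0,0,-1,0,0,0,0],[0,0,-0.6,0,0,0,0],[0,0,0,0,0,0,0]]' 50 >/dev/null; python3 go.py 399.5 -249.6 150 -47.3
```

```text
time_s: 19.27
position: [459.6, 103.8, 22.2]
tool_rot: [-0.0, 0.999, -0.044, 0.0]
ft_force: [-0.6, -0.2, -1.7]
width: 0.154
time_s: 19.52
position: [459.7, 103.8, 22.6]
tool_rot: [-0.0, 0.999, -0.044, 0.001]
ft_force: [0.1, -0.5, -2.0]
width: 0.152
time_s: 19.93
position: [455.1, 103.3, 102.5]
tool_rot: [0.0, 0.999, -0.044, -0.005]
ft_force: [0.7, -1.0, -1.8]
width: 0.152
t 20.27 pos [456.6 103.5 162. ] w 0.153 F [ 0.2  0.2 -3. ] q6 1.73
units shift [-1.29 17.84  0.61] turn [0.02 0.05 9.22]
```

```bash
python3 -m inch '[[0,0.6,0,0,0,0,0],[0,0.95,0,0,0,0,0],[0,0.95,0,0,0,0,0],[0,0.95,0,0,0,0,0],[0,0.95,0,0,0,0,0]]' >/dev/null
python3 -m inch '[[-0.1,0.95,0,0,0,0,0],[-0.1,0.95,0,0,0,0,0],[-0.1,0.95,0,0,0,0,0],[-0.1,0.95,0,0,0,0,0],[-0.1,0.95,0,0,0,0,0]]' >/dev/null
python3 -m inch '[[-0.1,0.95,0,0,0,0,0],[-0.1,0.95,0,0,0,0,0],[-0.1,0.95,0,0,0,0,0],[-0.1,0.9,0,0,0,0,0],[-0.1,0.8,0,0,0,0,0]]' >/dev/null
python3 go.py 400.6 -251.3 150 -47.3
```

```text
t 21.52 pos [ 403.7 -174.3  154.5] w 0.15 F [-0.1 -0.5 -2.4] q6 1.09
units shift [0.16 3.85 0.2 ] turn [0.   0.19 9.29]
```

```bash
python3 -m inch '[[0,0.8,0,0,0.1,0,0],[0,0.8,0,0,0.1,0,0],[0,0.8,0,0,0,0,0],[0,0.6,0,0,0,0,0],[0,0.3,0,0,0,0.5,0]]' >/dev/null
python3 -m inch '[[0,0,0.2,0,0,1,0],[0,0,0.2,0,0,1,0],[0,0,0.2,0,0,1,0],[0,0,0.2,0,0,1,0],[0,0,0.2,0,0,1,0]]' >/dev/null
python3 -m inch '[[0,0,0.2,0,0,1,0],[0,0,0.2,0,0,1,0],[0,0,0.2,0,0,1,0],[0,0,0,0,0,0.6,0],[0,0,0,0,0,0,0]]' >/dev/null
python3 go.py 400.6 -251.3 105 -47.3
```

```text
t 22.77 pos [ 390.8 -242.9  112. ] w 0.153 F [ 0.3  0.3 -2. ] q6 1.71
units shift [ 0.65 -0.09  0.34] turn [-0.04  0.2  -0.33]
```

```bash
python3 -m inch '[[0.5,-0.08,0,-0.04,0.2,-0.3,0],[0.1,0,0.3,0,0,0,0],[0,0,0.2,0,0,0,0],[0,0,0,0,0,0,0]]' >/dev/null
python3 go.py 400.6 -251.3 79 -47.3
python3 - <<'E'
from h import *
s=env.snapshot("top"); 
cv2.imwrite("pics/crop5.png",cv2.resize(s["img"][240:380,340:520,::-1],(720,560),interpolation=2))
E
```

```text
t 23.1 pos [ 400.9 -251.5  100.3] w 0.149 F [ 0.9 -0.2 -1.5] q6 1.69
units shift [-0.02  0.    1.07] turn [ 0.01 -0.01  0.07]
```

View pics/crop5.png

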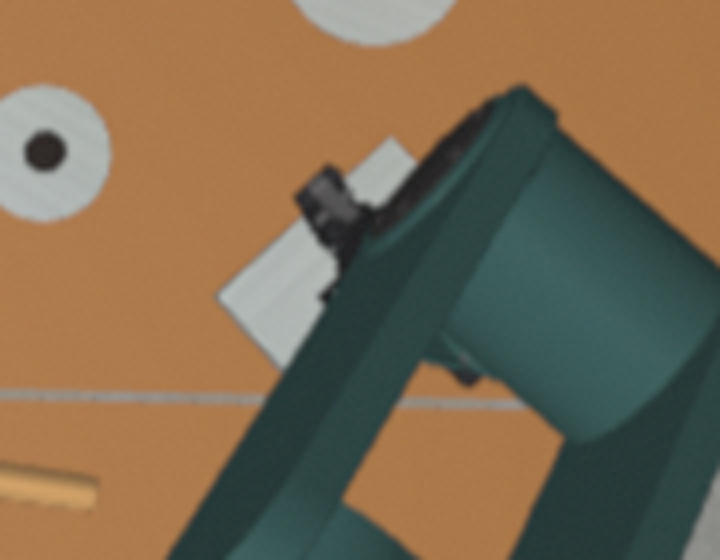

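The crop shows the lid's long edge running from (218,295) to (392,140). That's about -48°, matching the tub. Lowering.

```bash
python3 -m inch '[[0,0,0.3,0,0,0,0],[0,0,0.35,0,0,0,0],[0,0,0.25,0,0,0,0],[0,0,0.05,0,0,0,0],[0,0,0,0,0,0,0]]'
python3 -m inch '[[0,0,0.07,0,0,0,0],[0,0,0.05,0,0,0,0],[0,0,0,0,0,0,0]]'; python3 -m inch '[[0,0,0.05,0,0,0,0],[0,0,0,0,0,0,0]]'
```

```text
time_s: 23.57
position: [400.5, -251.2, 79.2]
tool_rot: [0.0, 0.917, -0.398, -0.0]
ft_force: [-0.2, 0.4, -1.4]
width: 0.151
time_s: 23.82
position: [400.6, -251.3, 78.8]
tool_rot: [0.0, 0.917, -0.398, 0.0]
ft_force: [0.8, -0.3, -1.8]
width: 0.15
time_s: 23.98
position: [400.9, -251.6, 78.4]
tool_rot: [0.001, 0.917, -0.398, 0.001]
ft_force: [-0.4, -0.1, -1.9]
width: 0.15
```

```bash
python3 -m inch '[[0,0,0.1,0,0,0,0],[0,0,0.05,0,0,0,0],[0,0,0,0,0,0,0]]'; python3 -m inch '[[0,0,0.1,0,0,0,0],[0,0,0,0,0,0,0]]'
```

```text
time_s: 24.23
position: [400.9, -251.6, 78.6]
tool_rot: [0.001, 0.917, -0.398, 0.001]
ft_force: [-0.3, -0.8, -2.4]
width: 0.148
time_s: 24.4
position: [401.3, -251.9, 78.7]
tool_rot: [0.001, 0.917, -0.398, 0.002]
ft_force: [-0.5, 0.1, -1.4]
width: 0.152
```

```bash
python3 -m inch '[[0,0,0.2,0,0,0,0],[0,0,0,0,0,0,0.3],[0,0,0,0,0,0,0.5],[0,0,0,0,0,0,0.5],[0,0,0,0,0,0,0.5]]'; python3 -m inch '[[0,0,-0.3,0,0,0,0.5],[0,0,-0.8,0,0,0,0.5],[0,0,-1,0,0,0,0.5],[0,0,-1,0,0,0,0.5],[0,0,-0.7,0,0,0,0.6]]' >/dev/null;  python3 -m inch '[[0,0,0,0,0,-1,0.6],[0,0,0,0,0,-1,0.6],[0,0,0,0,0,-1,0.6],[0,0,0,0,0,-1,0.6],[0,0,0,0,0,-1,0.6]]' >/dev/null;python3 -m inch '[[0,0,0,0,0,-1,0.6],[0,0,0,0,0,-1,0.6],[0,0,0,0,0,-1,0.6],[0,0,0,0,0,-1,0.6],[0,0,0,0,0,-0.4,0.6]]' >/dev/null; python3 go.py 466 -85 100 0
```

```text
time_s: 24.82
position: [403.5, -253.9, 78.5]
tool_rot: [0.002, 0.917, -0.398, 0.005]
ft_force: [-0.4, -0.2, 0.6]
width: 0.5
t 26.07 pos [ 401.2 -251.8  157.5] w 0.599 F [-0.2  0.1  0.2] q6 0.9
units shift [ 2.98 -8.44  2.86] turn [ 0.03 -0.02 -0.38]
```

```bash
python3 -m inch '[[0.3,-0.6,0,0,0,-0.3,0.6],[0.4,-0.95,0,0,0,0,0.6],[0.4,-0.95,0.2,0,0,0,0.6],[0.4,-0.95,0.4,0,0,0,0.6],[0.4,-0.95,0.4,0,0,0,0.6]]' >/dev/null;  python3 -m inch '[[0.4,-0.95,0.6,0,0,0,0.6],[0.4,-0.95,0.6,0,0,0,0.6],[0.3,-0.95,0.5,0,0,0,0.6],[0,-0.5,0.3,0,0,0,0.6],[0,0,0,0,0,0,0.6]]' >/dev/null; python3 go.py 466 -85 20 0
python3 - <<'E'
from h import *
for n in("scene","top"):
    s=env.snapshot(n); cv2.imwrite(f"pics/{n}6.png",s["img"][:,:,::-1]); np.savez(f"pics/{n}6.npz",**s)
    W=cloud(s)
    for nm,uv,h in(("obl",(400,-250),69),("sq",(394,264),74),("big",(594,252),64)):
        m=(abs(W[:,:,2]-h)<5)&(np.hypot(W[:,:,0]-uv[0],W[:,:,1]-uv[1])<85)
        b=blob(s,m,proj(s,(*uv,h)),45); q=W[b[0]]; A=np.c_[q[:,:2],np.ones(len(q))]
        print(n,nm,cv2.minAreaRect(cast(s,b[1],h).astype(np.float32)),np.round(np.linalg.lstsq(A,q[:,2],rcond=None)[0][:2],4),np.median(q[:,2]))
E
```

```text
t 26.9 pos [465.3 -93.1  95.5] w 0.602 F [-0.1  0.5 -0.2] q6 1.24
units shift [ 0.03 -0.42  3.77] turn [ 0.06 -0.02 -0.07]
scene obl ((400.5780944824219, -248.84405517578125), (87.06249237060547, 130.5246124267578), 43.64582061767578) [0.0016 0.0002] 70.06045623939812
scene sq ((395.8367919921875, 265.99493408203125), (92.1257553100586, 96.65852355957031), 63.86747360229492) [-0.0016  0.0008] 75.02543500327798
scene big ((596.2332153320312, 254.49142456054688), (112.43281555175781, 118.6722412109375), 79.38897705078125) [ 0.     -0.0026] 64.90630051385904
top obl ((401.8208923339844, -250.26101684570312), (83.99752807617188, 127.91849517822266), 43.14606475830078) [0.0022 0.0052] 68.22507334497463
top sq ((395.9577331542969, 264.2705993652344), (92.1425552368164, 91.9928970336914), 64.2900619506836) [-0.0033 -0.0019] 73.7163447241886
top big ((596.3875732421875, 253.0110626220703), (113.10694885253906, 111.7835693359375), 2.1016483306884766) [0.0006 0.0031] 63.65852939573535
```

View pics/scene6.png

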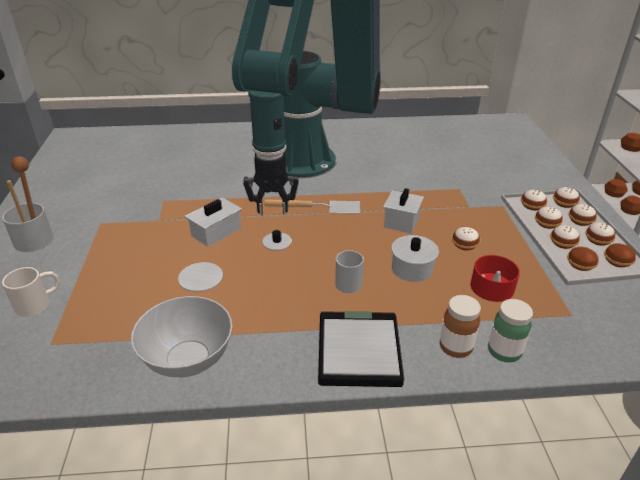

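The scene view shows three lids seated and level, on the oblong tub (214,218), the square tub (403,208) and the big round tub (414,256). The measurements agree, with centres within 3 mm and angles within 1°. The last one is the small lid.

```bash
python3 -m inch '[[0,-0.4,0.8,0.05,0,-0.05,0.6],[0,0,0.9,0,0,0,0.6],[0,0,0.9,0,0,0,0.6],[0,0,0.6,0,0,0,0.6],[0,0,0.2,0,0,0,0.6]]' >/dev/null; python3 go.py 466 -85 20 0
```

```text
t 27.42 pos [471.2 -94.3  31.4] w 0.602 F [-0.5 -0.4 -0.6] q6 1.24
units shift [-0.27 -0.47  0.56] turn [ 0.1  -0.19 -0.07]
```

```bash
python3 -m inch '[[-0.25,-0.47,0,0.1,-0.15,-0.07,0.6],[0,0,0.25,0,0,0,0.6],[0,0,0.1,0,0,0,0.6],[0,0,0,0,0,0,0.6]]' >/dev/null; python3 go.py 466 -85 20 0
```

```text
t 27.75 pos [466.6 -86.9  25.4] w 0.599 F [-0.9  0.4  0.2] q6 1.24
units shift [-0.03 -0.09  0.27] turn [-0.   -0.05 -0.03]
```

```bash
python3 -m inch '[[-0.03,-0.1,0.25,0,0,0,0.5],[0,0,0,0,0,0,0.3],[0,0,0,0,0,0,0],[0,0,0,0,0,0,0],[0,0,0,0,0,0,0]]' 50; python3 -m inch '[[0,0,0,0,0,0,0],[0,0,0,0,0,0,0],[0,0,0,0,0,0,0]]' 50;python3 -m inch '[[0,0,-0.3,0,0,0,0],[0,0,-0.7,0,0,0,0],[0,0,-1,0,0,0,0],[0,0,-1,0,0,0,0],[0,0,-1,0,0,0,0]]' 50; python3 -m inch '[[0,0,-1,0,0,0,0],[0,0,-1,0,0,0,0],[0,0,-0.6,0,0,0,0],[0,0,0,0,0,0,0]]' 50 >/dev/null; python3 go.py 642.5 85 150 0
```

```text
time_s: 28.17
position: [467.5, -85.2, 21.8]
tool_rot: [0.001, 1.0, -0.001, 0.004]
ft_force: [-0.7, 0.3, -1.2]
width: 0.258
time_s: 28.42
position: [467.5, -85.1, 21.8]
tool_rot: [0.001, 1.0, -0.001, 0.004]
ft_force: [-1.1, 0.0, -0.5]
width: 0.256
time_s: 28.83
position: [462.7, -83.6, 101.6]
tool_rot: [-0.001, 1.0, -0.001, -0.002]
ft_force: [-0.1, -0.0, -1.0]
width: 0.263
t 29.17 pos [463.9 -84.  161.1] w 0.263 F [ 0.7 -0.1 -1.4] q6 1.24
units shift [ 8.92 -8.47  0.58] turn [-0.   -0.03 -0.02]
```

```bash
python3 -m inch '[[0.5,-0.5,0,0,0,0,0],[0.9,-0.85,0,0,0,0,0],[0.95,-0.9,0,0,0,0,0],[0.95,-0.9,0,0,0,0,0],[0.95,-0.9,0,0,0,0,0]]' >/dev/null;python3 -m inch '[[0.95,-0.9,0,0,0,0,0],[0.95,-0.9,0,0,0,0,0],[0.9,-0.8,0,0,0,0,0],[0.6,-0.5,0,0,0,0,0],[0.2,-0.2,0,0,0,0,0]]' >/dev/null; python3 go.py 644 85.3 120 0
```

```text
t 30.0 pos [621.7  69.  155.2] w 0.26 F [-0.1 -0.1 -0.6] q6 1.58
units shift [ 1.12 -0.82  1.76] turn [-0.    0.07 -0.07]
```

Seat height is a TCP z of about 72 + 21.5 = 93.5.

```bash
python3 -m inch '[[0.6,-0.4,0.3,0,0.07,0,0],[0.4,-0.3,0.5,0,0,0,0],[0.1,-0.1,0.5,0,0,0,0],[0,0,0.3,0,0,0,0],[0,0,0,0,0,0,0]]' >/dev/null; python3 go.py 644 85.3 94 0
```

```text
t 30.42 pos [643.   85.8 116.6] w 0.263 F [-0.2 -0.2 -0.6] q6 1.6
units shift [0.05 0.02 1.13] turn [ 0.01  0.06 -0.06]
```

```bash
python3 -m inch '[[0.05,0,0.3,0,0.06,0,0],[0,0,0.35,0,0,0,0],[0,0,0.25,0,0,0,0],[0,0,0.05,0,0,0,0],[0,0,0,0,0,0,0]]'
python3 -m inch '[[0,0,0.08,0,0,0,0],[0,0,0.06,0,0,0,0],[0,0,0,0,0,0,0]]'; python3 -m inch '[[0,0,0.06,0,0,0,0],[0,0,0,0,0,0,0]]'
```

```text
time_s: 30.83
position: [641.0, 83.5, 94.3]
tool_rot: [0.001, 1.0, -0.004, -0.002]
ft_force: [0.5, -1.0, -0.8]
width: 0.259
time_s: 31.08
position: [641.3, 83.4, 94.3]
tool_rot: [0.0, 1.0, -0.004, -0.001]
ft_force: [-0.8, 0.8, -1.8]
width: 0.26
time_s: 31.25
position: [642.0, 83.3, 94.1]
tool_rot: [0.0, 1.0, -0.004, -0.0]
ft_force: [0.9, 0.3, -1.2]
width: 0.257
```

```bash
python3 -m inch '[[0,0,0.03,0,0,0,0.3],[0,0,0,0,0,0,0.6],[0,0,0,0,0,0,0.6],[0,0,0,0,0,0,0.6]]'; python3 -m inch '[[0,0,-0.3,0,0,0,0.6],[0,0,-0.8,0,0,0,0.6],[0,0,-1,0,0,0,0.6],[0,0,-1,0,0,0,0.6],[0,0,-1,0,0,0,0.6]]' >/dev/null; python3 -m inch '[[0,0.6,0,0,0,0,0.6],[-0.3,1,0,0,0,0,0.6],[-0.3,1,0,0,0,0,0.6],[-0.3,1,0,0,0,0,0.6],[-0.3,1,0,0,0,0,0.6]]' >/dev/null;python3 -m inch '[[0,1,0,0,0,0,0.6],[-0.3,1,0,0,0,0,0.6],[-0.3,0.6,0,0,0,0,0.6],[0,0,0,0,0,0,0.6]]'
python3 - <<'E'
from h import *
for n in("scene","top"):
    s=env.snapshot(n); cv2.imwrite(f"pics/{n}7.png",s["img"][:,:,::-1])
    W=cloud(s)
    for nm,uv,h in(("small",(642,85),84),("obl",(400,-250),69),("sq",(394,264),74),("big",(594,252),64)):
        m=(abs(W[:,:,2]-h)<5)&(np.hypot(W[:,:,0]-uv[0],W[:,:,1]-uv[1])<85)
        b=blob(s,m,proj(s,(*uv,h)),45)
        if b is None: print(n,nm,"hidden");continue
        q=W[b[0]]; A=np.c_[q[:,:2],np.ones(len(q))]
        r=cv2.minAreaRect(cast(s,b[1],h).astype(np.float32))
        print(n,nm,*np.round(r[0]+r[1]+(r[2],),1),"slope",np.round(np.linalg.lstsq(A,q[:,2],rcond=None)[0][:2],4),"z",round(np.median(q[:,2]),1))
E
```

```text
time_s: 31.58
position: [642.9, 83.3, 93.8]
tool_rot: [0.0, 1.0, -0.004, 0.001]
ft_force: [-0.0, 1.0, -0.5]
width: 0.603
time_s: 32.75
position: [603.4, -68.9, 180.1]
tool_rot: [0.001, 1.0, -0.002, 0.001]
ft_force: [-0.4, 0.2, 0.1]
width: 0.599
scene small 641.9 84.7 76.4 77.3 78.3 slope [-0.0001  0.0052] z 85.0
scene obl 400.4 -248.7 87.1 130.1 43.6 slope [0.0018 0.0007] z 69.9
scene sq 395.9 265.9 92.3 96.8 64.1 slope [0.0034 0.0005] z 75.0
scene big 596.2 254.5 112.4 118.7 79.4 slope [-0.0011  0.0036] z 65.0
top small 641.0 85.2 75.9 74.9 1.4 slope [-0.0015 -0.0072] z 83.5
top obl 401.8 -250.2 84.0 128.0 43.1 slope [-0.0019  0.0009] z 68.2
top sq 395.9 264.2 92.2 92.0 64.3 slope [ 0.0016 -0.0043] z 73.7
top big 596.4 253.0 113.1 111.8 2.1 slope [-0.004   0.0014] z 63.7
```

View pics/top7.png

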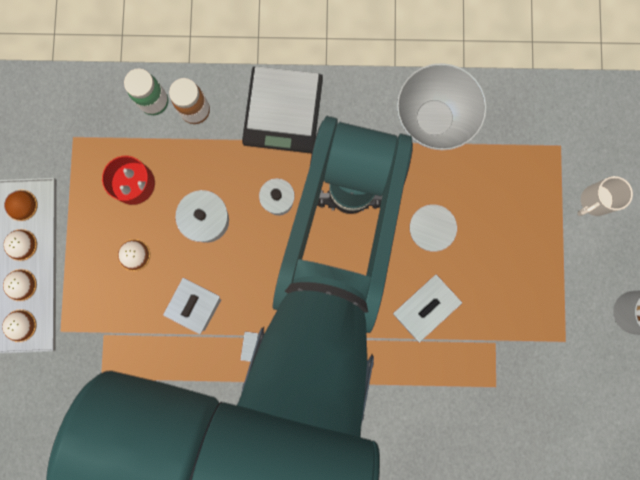

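View pics/scene7.png

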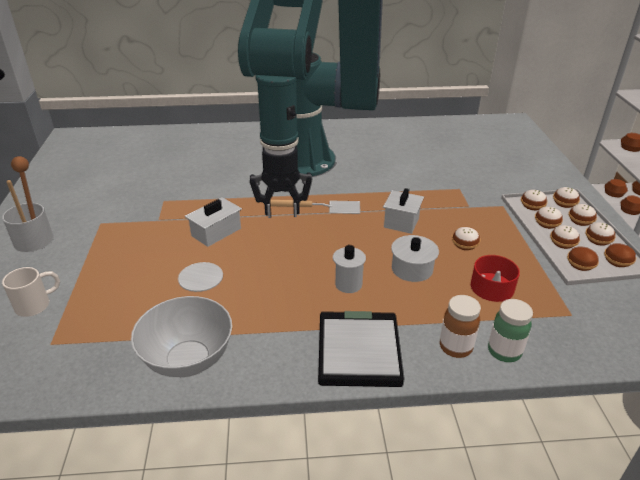

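Both views show all four tubs closed. In the top view they are at (201,216), (277,196), (192,306) and (428,308). The disc (433,228) and doughnut (133,254) are where they started, and the gripper is clear. Handing in.

```bash
python3 -c "
from station import env
print(env.hand_in())"
```

```text
the job is handed in; nothing more can be done
None
```

All four lids are on their matching tubs, and I handed the job in at about 33 s of the 109 s allowed. The hand-in gave no verdict. I viewed 9 pictures.

- **Final checks, both cameras:** The lids are centred within about 3 mm of the tub positions measured at the start. Their tops are within about 1 mm of seated height and level to under 0.5°. The square and oblong lids are within about 1° of their tubs' turn.
- **Surroundings:** In the final pictures the disc and doughnut are where they started and the gripper is clear of everything.
- **Disagreements:**
  - The top and scene cameras differ by 1–3 mm, about what the calibration allows.
  - The wrist force was too noisy to show contact clearly. I judged seating from where the lowering stopped or from the expected height, and the camera heights confirmed it.
  - On the oblong lid, the last downward nudges moved the tool about 3 mm sideways before release. The lid still measured centred and level afterwards.

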